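# Put the bench shaker's motion selector into the ring slot

## Task

Set the bench shaker to circular motion: with the closed fingers push its selector lever out of the middle rest slot and through the H-shaped gate until it is fully home in the slot marked with the ring, then take the hand away. Only push the handle from outside, never grip it or put the fingers astride it, and do not run it into any other marked slot. Leave the bottle, the dishes and the flask standing where they are.

Things in the scene. Friction and masses are not known exactly. Their poses are not given: they have to be found in the camera images.
- shaker: laboratory bench shaker, fixed: white casing with yellow foot band, 200 mm (its x) by 424 mm (its y), 120 mm high. Origin on the table straight under the middle of the gate; x points away from the robot at yaw 0, y to the left, z up. Casing spans x -100..100, y -88..350 mm
- gate_mid (a point): middle of the gate, on top of the level aluminium gate plate (x -95..95, y -80..80 mm in the shaker's frame, top 120 mm above the table, 6 mm thick). Slots are 15 mm wide: a cross slot along y through this point; at each of its ends (y = +30 and -30 mm) a slot runs both ways along x. So an H with four marked slots, and a rest slot in the middle
- rest_slot (a point): end of the short unmarked rest slot, which runs from the middle of the cross slot along the shaker's -x only (y = 0). In this and in every marked slot the lever's stem gets 24 mm from the cross slot's centre line
- platform (a point): centre of the shaking platform left of the gate, on its mat, 140 mm above the table; tray 220 x 220 mm with a rim 11 mm above the mat, y 105..325 mm in the shaker's frame
- lever_fore (a joint): lean of the lever along the shaker's x, rad, + towards +x, 0 upright, about a pivot 30 mm above the table under the gate's middle. Within 0.04 of 0 in the cross slot, about +0.25 or -0.25 fully home in a slot; starts at -0.26 to -0.15 in the rest slot. Friction holds the lever where it is left; the handle takes about 2 N to push, the slot edges stop it hard
- lever_side (a joint): lean of the lever along the shaker's y, rad, + towards +y, 0 upright; same pivot. About 0 in the rest slot, about +0.34 or -0.34 (0.28 to 0.39) in the marked slots: the ends of the cross slot stop the stem in line with them
- lever_knob (a point): centre of the lever's black upright cylindrical handle, 30 mm in diameter, 50 mm long (25 mm to either side along the lever, which is this point's z), 155 mm from the pivot: 185 mm above the table when upright. It swings about 40 mm along x for a full slot and 50 to 55 mm along y for half the cross slot. The steel stem below is 10 mm thick
- lever_gate (a point): point on the lever's axis 90 mm from its pivot, level with the gate plate: where the stem stands in the gate. Fully home in a slot it is 23 mm along x, 28 to 31 mm along y from the gate's middle
- mark_ring: white legend plate 34 x 34 x 2 mm on the gate plate with a raised black ring of 26 mm outside and 16 mm inside diameter; origin at the centre of its underside. It lies just beyond the end of the slot it names: at x +50 or -50, y +32 or -32 mm in the shaker's frame; the four plates change places. With the lever fully home in its slot lever_gate is about 27 mm from here in plan, from the cross slot about 50 mm
- mark_bar: white legend plate 34 x 34 x 2 mm on the gate plate with a raised black straight bar 27 x 7 mm along y; origin at the centre of its underside. It lies just beyond the end of the slot it names: at x +50 or -50, y +32 or -32 mm in the shaker's frame; the four plates change places
- mark_plus: white legend plate 34 x 34 x 2 mm on the gate plate with a raised black plus sign 27 x 27 mm; origin at the centre of its underside. It lies just beyond the end of the slot it names: at x +50 or -50, y +32 or -32 mm in the shaker's frame; the four plates change places
- mark_vee: white legend plate 34 x 34 x 2 mm on the gate plate with a raised black V about 25 mm long; origin at the centre of its underside. It lies just beyond the end of the slot it names: at x +50 or -50, y +32 or -32 mm in the shaker's frame; the four plates change places
- bottle: loose white plastic bottle with blue cap, 64 mm in diameter, 140 mm high, to the right of the shaker; origin at the centre of its underside; to be left alone
- dishes: loose stack of three amber dishes, 60 mm in diameter, 48 mm high, to the right of the shaker; origin at the centre of its underside; to be left alone
- flask: loose conical glass flask, 74 mm in diameter at the foot, 94 mm high, standing on the shaking platform; origin at the centre of its underside; to be left alone

How it is judged:
By the outcome, as a careful person would: the job done as asked, in the order asked, and still so for the second after the job is handed in, with the robot touching nothing.
It also fails if it takes over 51 s, if anything falls off the work surface, if the arm or the gripper's body presses on something with over 40 N, if the wrist force passes 120 N, or if a joint passes its speed limit or range.

## Robot

A 6-joint arm with a two-finger parallel gripper is mounted at the origin on the work surface. World frame = base frame: x ahead of the robot, y to its left, z up, the work surface at z = 0. Lengths are in m, angles in rad, forces in N, time in s.
With the tool pointing down it reaches from about 0.35 to 0.775 m from the base axis. Payload 7.3 kg.
Tool frame: the origin (TCP) lies at the very end of the fingers, on their centre line; the grasp point (between the pads) lies 19 mm behind it (robot.tcp_to_grasp is the distance from the TCP to the grasp point, in m); x points along the fingers, y is the direction in which the jaws open and shut, and the axes are right-handed (so a half turn about x gives the same grasp; the last joint's range is limited). The gripper opens to 92 mm and grips with 3 to 60 N. Pads are 19 mm wide; open, the fingers measure 130 mm over their backs; the gripper's body (75 mm by 190 mm) begins 47 mm behind the grasp point.
Start: joints at [1.08, 0.342, 1.524, -0, 1.275, -0.146], TCP at [0.177, 0.494, 0.227] pointing down, gripper open.
Joint ranges: [-2.53, 2.53], [-0.77, 2.02], [0.04, 2.7], [-1, 4.14], [0.28, 2.66], [-3.11, 3.11]. Speed limits (rad/s): [2.57, 2.57, 3.14, 3.14, 3.14, 3.14].

## Interface

Orientations are given as [roll, pitch, yaw] about the fixed x, y, z axes, in that order (R = Rz(yaw) Ry(pitch) Rx(roll)).
In Python, from cell import robot gives the robot as it stands.
- The arm moves only by the tool move_arm, never from a script. Its argument "increments" is a list of rows, each a list of 4 numbers: the shift along the tool's x, y, z normalised to -1 to 1, where 1 is 40 cm, then the turn about the tool's x normalised to -1 to 1, where 1 is 60 degrees. In form: [[dx, dy, dz, twist], ...]. A call has 1 to 5 rows; each row is the pose to reach, as a shift and turn from the pose commanded when the call began, along the tool's axes at that moment; what a row does not reach only later rows make up. A row lasts 1/8 s, in which the tool goes at most 62.5 mm and 10.7 degrees, less where a joint would pass 70% of its speed; a pose out of reach is approached as far as the arm can. A call with a number of a shift or a turn outside -1 to 1 is refused whole. A call with a gripper value outside its range is refused whole. "gripper" is the closure, from 0 (fully open) to 1 (shut), set as the call begins (left out, the last holds). The fingers move at their own pace and stop on an object; "squeeze" is the grip in N (left out, the last holds). Time passes only in rows, so rows that repeat a pose let the fingers close. It gives the time, the measured TCP pose, the force and the opening at its end, in the units of the state.
- robot.observe(): the state, without advancing time (a new reading comes with each control period).
- robot.read_camera(name): name is "scene" or "side" or "wrist"; returns the picture (480x640x3 uint8, red, green, blue); there is no depth.
- robot.camera_params(name): a dict with "fx", "fy", "cx", "cy" (pixels), "R" (3x3) and "t" (3): a world point X has camera coordinates R X + t; the wrist camera has in their place "tool_from_camera" (4x4, takes a point from camera to tool coordinates, whose origin is the TCP and whose axes are the tool frame's). Camera axes: x right, y down, z forward; pixel columns grow to the right and rows downward; lengths in m; the calibration is good to about 2 mm. A picture is of the moment at which its call begins: read the wrist's pose just before it. camera_params takes no time and is no camera call.
- robot.hand_in(): hands the job in, once; it reports no verdict.
The state is a dict: "time": time; "qpos": joint angles; "qvel": joint speeds; "joint_efforts": joint torques, N m; "tool_pos": TCP position; "tool_rot": TCP orientation; "contact_force": force on the tool from outside, world axes, zero at the start; "torque": the same for the moment, N m; "opening": finger opening in m.
Only numpy, scipy, OpenCV 4.12 (cv2) and the standard library are available. Lean on these libraries where they do the work, as an engineer would, in place of code of your own. Each camera call takes 0.05 s, during which the arm holds its last target.

## Working session

There is one attempt and no reset: what is moved stays moved. The work goes in short steps, Python scripts to look and compute and a tool call to move; the robot and the scene stay as the last step left them, time stands still between calls to the robot, and variables do not carry over. Pictures are saved under pics/ and viewed, and the job is handed in when it is done.

Besides the shell and the picture viewer there is one more tool, called after ">>>" as name(argument=value, ...) on one line, values as JSON. move_arm: Moves the arm, as the interface text tells. Its arguments: {"type":"object","properties":{"increments":{"type":"array","items":{"type":"array","items":{"type":"number"}}},"gripper":{"type":"number"},"squeeze":{"type":"number"}},"required":["increments"]}

```bash
mkdir -p pics; python3 - <<'E'
from cell import robot
import cv2
s=robot.observe()
print(s['time'],s['tool_pos'],s['tool_rot'],s['opening'])
for n in ['scene','side','wrist']:
    im=robot.read_camera(n); cv2.imwrite(f'pics/{n}0.png',im[:,:,::-1]); print(n,robot.camera_params(n))
E
```

```text
0.0 [0.17725683 0.49372607 0.22604794] [-1.69299651  1.5692401  -2.03781905] 0.09178504784747063
scene {'fx': 480.2959523495775, 'fy': 480.2959523495775, 'cx': 327.26662622553573, 'cy': 240.7865222424568, 'R': array([[-0.24442666,  0.96947579, -0.01929496],
       [ 0.642157  ,  0.1469284 , -0.75236058],
       [-0.72656039, -0.19628738, -0.65846888]]), 't': array([ 0.15575032, -0.24988963,  1.32373365])}
side {'fx': 609.1661278729464, 'fy': 609.1661278729464, 'cx': 320.45044614348893, 'cy': 245.8223215000837, 'R': array([[ 0.99999211, -0.00301571, -0.00258628],
       [-0.00384269, -0.56895521, -0.82235953],
       [ 0.00100852,  0.82236298, -0.56896231]]), 't': array([-0.56548439,  0.09537885,  1.02596339])}
wrist {'fx': 381.08008343771047, 'fy': 381.08008343771047, 'cx': 319.60553854173264, 'cy': 235.22011424965734, 'tool_from_camera': array([[-4.90384489e-04, -2.51925902e-01,  9.67746403e-01,
        -1.58419313e-01],
       [ 9.99999488e-01,  7.33036263e-04,  6.97553675e-04,
        -1.15582430e-04],
       [-8.85125045e-04,  9.67746249e-01,  2.51925413e-01,
        -6.85880977e-02],
       [ 0.00000000e+00,  0.00000000e+00,  0.00000000e+00,
         1.00000000e+00]])}
```

View pics/scene0.png

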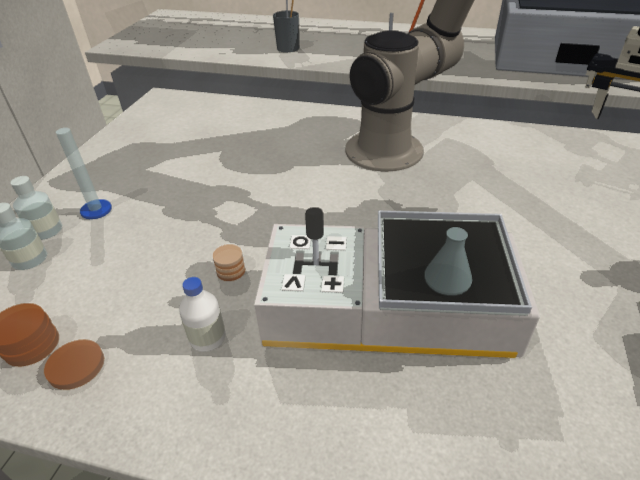

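View pics/side0.png

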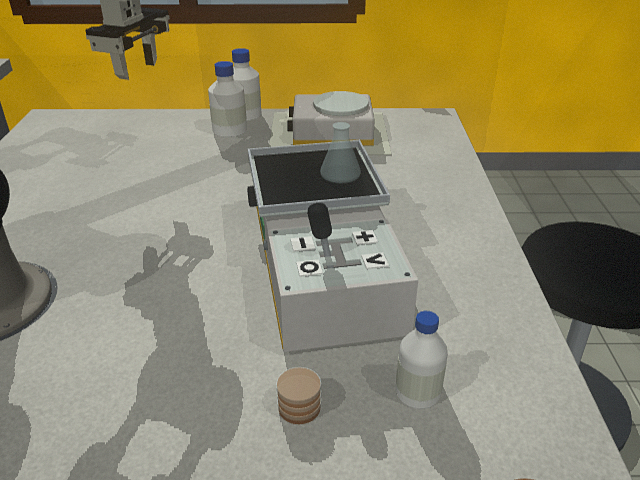

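View pics/wrist0.png

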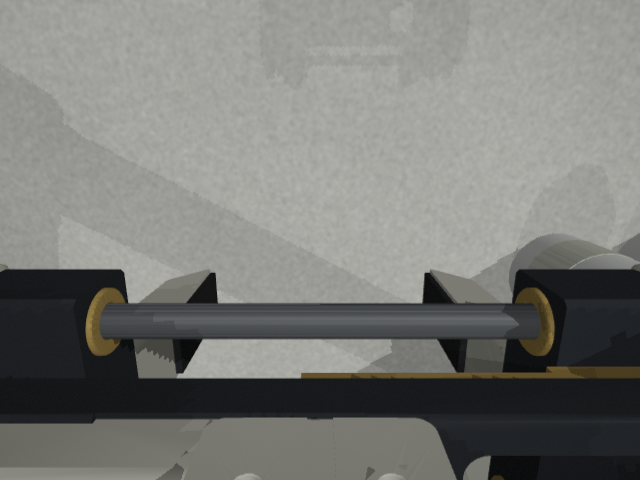

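```bash
python3 - <<'E'
import cv2
a=cv2.imread('pics/scene0.png')[200:320,250:380]; cv2.imwrite('pics/sc.png',cv2.resize(a,None,fx=5,fy=5,interpolation=2)[:600])
a=cv2.imread('pics/side0.png')[195:305,255:415]; cv2.imwrite('pics/sd.png',cv2.resize(a,None,fx=5,fy=5,interpolation=2))
E
```

```text
(no output)
```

View pics/sc.png

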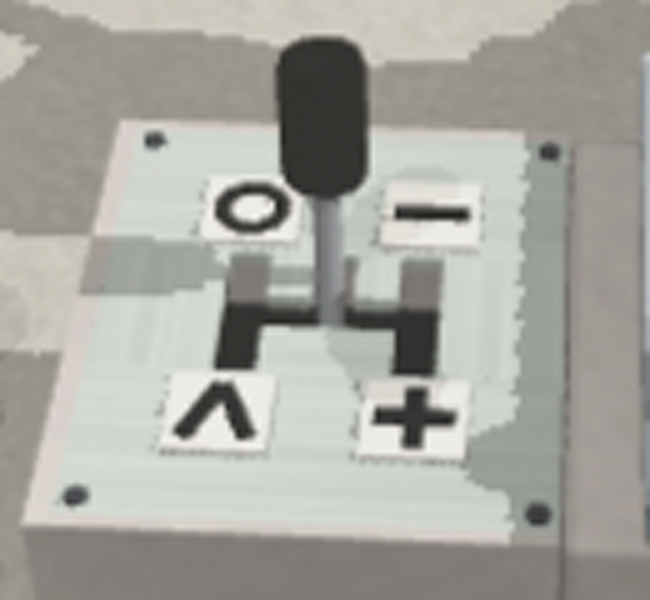

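View pics/sd.png

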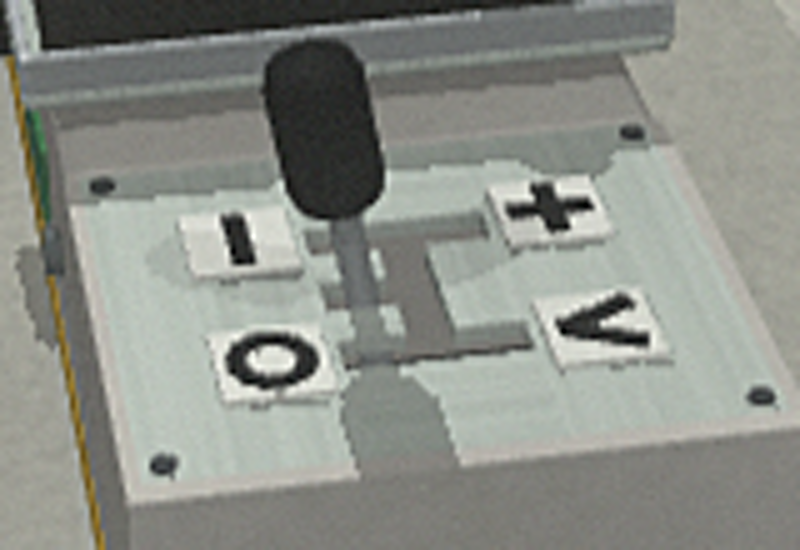

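The ring slot is at −x, −y (robot side, right). In the scene crop the ring is at (252,208), bar at (432,213), vee at (216,415), plus at (413,418) and knob at (322,118). In the side crop they are at (272,360), (240,242), (605,328), (548,208) and (325,130).

```bash
cat > h.py <<'E'
from cell import robot
import numpy as np
from scipy.optimize import least_squares
def proj(n,X):
    c=robot.camera_params(n); p=np.asarray(X)@c['R'].T+c['t']
    return np.stack([c['fx']*p[:,0]/p[:,2]+c['cx'],c['fy']*p[:,1]/p[:,2]+c['cy']],1)
def toworld(s,P):
    c,q=np.cos(s[2]),np.sin(s[2]);P=np.atleast_2d(P)
    return np.stack([s[0]+c*P[:,0]-q*P[:,1],s[1]+q*P[:,0]+c*P[:,1],P[:,2]],1)
def knob(a,b,L=.155):
    d=np.array([np.tan(a),np.tan(b),1]);d/=np.linalg.norm(d); return d*L+[0,0,.03]
def fitlever(s,obs,x0=(-.2,0)):
    f=lambda v:np.concatenate([(proj(n,toworld(s,knob(*v)))-p).ravel() for n,p in obs.items()])
    r=least_squares(f,x0); return r.x,r.fun
E
python3 - <<'E'
from h import *
m=np.array([[-.05,-.032,.123],[-.05,.032,.123],[.05,-.032,.123],[.05,.032,.123]])
o={'scene':np.array([[252,208],[432,213],[216,415],[413,418]])/5+[250,200]-.4,
'side':np.array([[272,360],[240,242],[605,328],[548,208]])/5+[255,195]-.4}
f=lambda s:np.concatenate([(proj(n,toworld(s,m))-o[n]).ravel() for n in o])
r=least_squares(f,[.55,0,0]); print(r.x,r.fun.round(1))
for n in o: print(n,least_squares(lambda s:(proj(n,toworld(s,m))-o[n]).ravel(),r.x).x)
s=r.x; np.save('s.npy',s)
k={'scene':np.array([[322,118]])/5+[250,200]-.4,'side':np.array([[325,130]])/5+[255,195]-.4}
v,e=fitlever(s,k);print(v,e,knob(*v),toworld(s,knob(*v)))
E
```

```text
[ 0.59315925 -0.0291728   0.17714754] [ 0.2 -0.3  0.  -0.1  0.5 -1.2  0.3 -0.4  0.6  0.7  0.2  0.2 -0.3 -0.2
  1.   0.4]
scene [ 0.59449779 -0.0292765   0.17668763]
side [ 0.59258768 -0.02849625  0.17836589]
[-0.18806919 -0.01479664] [ 0.50958427 -0.13446743  0.29334736  0.72601064] [-0.02897612 -0.00225297  0.18225081] [[ 0.56503362 -0.03649675  0.18225081]]
```

```bash
cat >> h.py <<'E'
from scipy.spatial.transform import Rotation as Ro
def state(s):
    o=robot.observe();R=Ro.from_euler('xyz',o['tool_rot']).as_matrix();p=np.array(o['tool_pos'])
    c,q=np.cos(s[2]),np.sin(s[2]);d=p-[s[0],s[1],0]
    return o,R,p,np.array([c*d[0]+q*d[1],-q*d[0]+c*d[1],d[2]])
def plan(*T):
    s=np.load('s.npy');o,R,p,l=state(s)
    print('t',o['time'],'shk',l.round(4),'F',np.round(o['contact_force'],1),'op',o['opening'],'q6',o['qpos'][5])
    sy=np.array([-np.sin(s[2]),np.cos(s[2]),0]); a=R.T@sy
    print('twist deg to y||',np.degrees(np.arctan2(a[2],a[1])),'anti',np.degrees(np.arctan2(-a[2],-a[1])))
    for t in T: print(t,((R.T@(toworld(s,t)[0]-p))/.4).round(4))
E
python3 - <<'E'
from h import *
s=np.load('s.npy');o,R,p,l=state(s);print(R.round(3))
plan((-.085,0,.226),(-.085,0,.160))
E
```

```text
[[-0.001  0.338  0.941]
 [-0.001  0.941 -0.338]
 [-1.    -0.001 -0.   ]]
t 0.15 shk [-0.3172  0.5881  0.2262] F [ 0.2 -0.1 -0. ] op 0.09198837526694556 q6 -0.1459888768425641
twist deg to y|| -29.904473404001116 anti 150.0955265959989
(-0.085, 0, 0.226) [ 0.0014 -0.9852  1.2363]
(-0.085, 0, 0.16) [ 0.1664 -0.985   1.2363]
```

>>> move_arm(increments=[[0,-0.09,0.11,-0.1],[0,-0.18,0.22,-0.2],[0,-0.27,0.33,-0.3],[0,-0.36,0.44,-0.4],[0,-0.45,0.55,-0.5]], gripper=1, squeeze=20)

```text
time: 0.78
tool_pos: [0.3242, 0.2487, 0.2267]
tool_rot: [0.317, 1.57, 0.5]
contact_force: [0.4, 0.5, 0.1]
opening: 0.0464
```

```bash
python3 - <<'E'
from h import *
plan((-.085,0,.226),(-.085,0,.160))
E
```

```text
t 0.775 shk [-0.2158  0.3209  0.2267] F [0.4 0.5 0.1] op 0.046378846646297225 q6 -1.287070586582342
twist deg to y|| 0.3124234252213937 anti -179.68757657477863
(-0.085, 0, 0.226) [ 0.0019 -0.8041  0.3225]
(-0.085, 0, 0.16) [ 0.1669 -0.8042  0.3225]
```

>>> move_arm(increments=[[0,-0.14,0.05,0],[0,-0.28,0.1,0],[0,-0.42,0.15,0],[0,-0.56,0.2,0],[0,-0.7,0.25,0]])

```text
time: 1.4
tool_pos: [0.4725, -0.0093, 0.2267]
tool_rot: [1.032, 1.57, 1.21]
contact_force: [1.0, 0.3, 0.2]
opening: 0.0007
```

```bash
python3 - <<'E'
from h import *
plan((-.085,0,.226),(-.085,0,.160))
E
```

```text
t 1.4 shk [-0.1153  0.0408  0.2267] F [1.  0.3 0.2] op 0.0006919999602956577 q6 -1.9316244829743452
twist deg to y|| 0.07315581407641135 anti -179.92684418592358
(-0.085, 0, 0.226) [ 0.0017 -0.1022  0.0756]
(-0.085, 0, 0.16) [ 0.1667 -0.1022  0.0756]
```

>>> move_arm(increments=[[0,-0.1,0.07,0],[0,-0.1,0.07,0],[0.08,-0.1,0.07,0],[0.165,-0.1,0.07,0],[0.165,-0.1,0.07,0]])

```text
time: 2.02
tool_pos: [0.5042, -0.0405, 0.1588]
tool_rot: [2.691, 1.565, 2.871]
contact_force: [-0.6, 0.1, -0.0]
opening: 0.0007
```

```bash
python3 - <<'E'
from h import *
import cv2
plan((-.0245,0,.160))
for n in ['scene','side']:
    im=robot.read_camera(n)[:,:,::-1]; cv2.imwrite(f'pics/{n}1.png',cv2.resize(im[140:300,220:420],None,fx=3,fy=3))
E
```

```text
t 2.025 shk [-0.0895  0.0045  0.1588] F [-0.6  0.1 -0. ] op 0.0006675818918475372 q6 -1.982453116526225
twist deg to y|| 0.14162810292015984 anti -179.85837189707985
(-0.0245, 0, 0.16) [-0.0039 -0.0117  0.1625]
```

View pics/scene1.png

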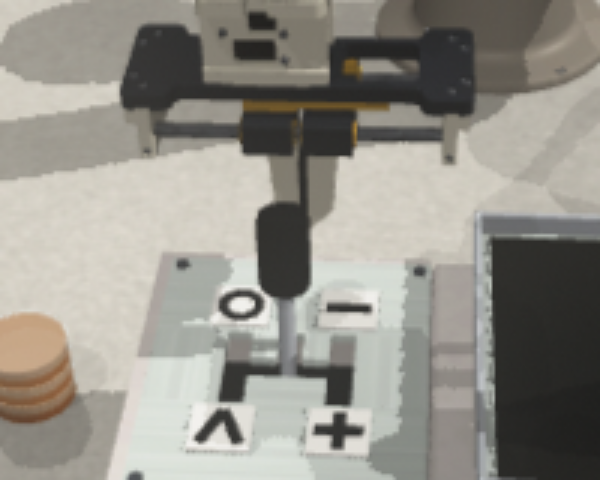

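View pics/side1.png

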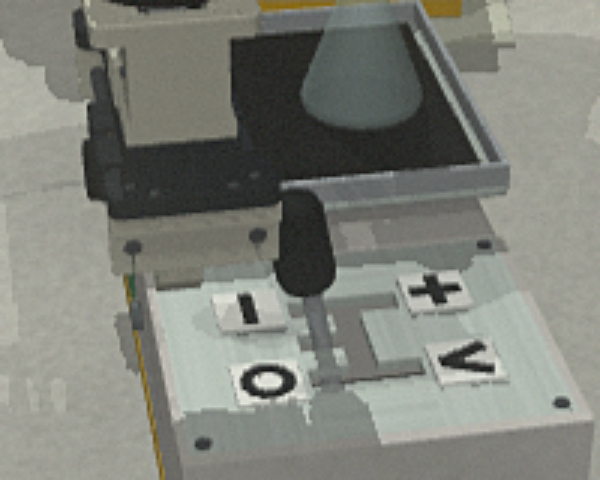

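>>> move_arm(increments=[[0,-0.01,0.04,0],[0,-0.01,0.08,0],[0,-0.01,0.12,0],[0,-0.01,0.15,0],[0,-0.01,0.15,0]])

```text
time: 2.75
tool_pos: [0.5671, -0.0348, 0.1615]
tool_rot: [-0.263, 1.569, -0.084]
contact_force: [-0.0, 0.5, 0.6]
opening: 0.0001
```

```bash
python3 - <<'E'
from h import *
import cv2
plan((-.0245,0,.160))
for n in ['scene','side']:
    im=robot.read_camera(n)[:,:,::-1]; cv2.imwrite(f'pics/{n}2.png',cv2.resize(im[140:300,220:420],None,fx=3,fy=3))
E
```

```text
t 2.75 shk [-0.0266 -0.0009  0.1615] F [-0.   0.5  0.6] op 0.0001349670327474058 q6 -1.9465394315760816
twist deg to y|| 0.13012965624380798 anti -179.86987034375622
(-0.0245, 0, 0.16) [0.0039 0.0023 0.0053]
```

View pics/scene2.png

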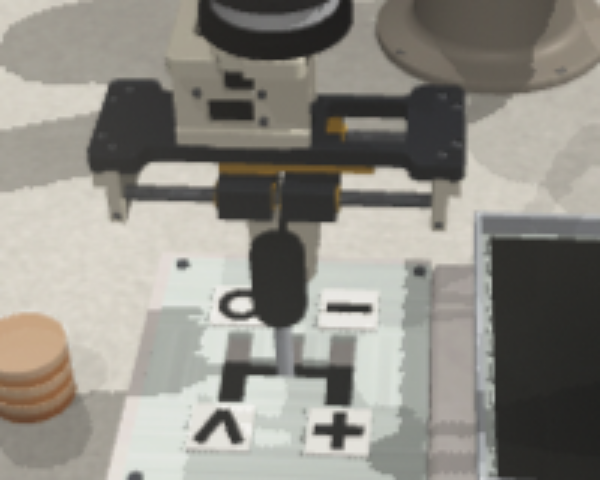

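View pics/side2.png

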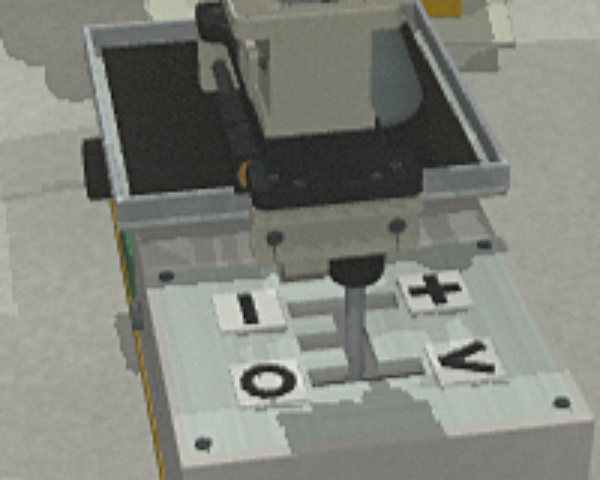

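```bash
python3 - <<'E'
from h import *
s=np.load('s.npy')
k={'scene':np.array([[278,277]])/3+[220,140]}
print(fitlever(s,k)); 
for a in(-.05,0,.04):
  for b in (-.1,-.05,0):
    k=toworld(s,knob(a,b)); g=toworld(s,knob(a,b,.09)); kb=toworld(s,knob(a,b,.13))
    print(a,b,[((proj(n,X)[0]-[220,140])*3).round() for n in('scene','side') for X in (k,g,kb)])
E
```

```text
(array([-0.01152969, -0.01744041]), array([ 0.00000000e+00, -2.84217094e-14]))
-0.05 -0.1 [array([256., 271.]), array([272., 361.]), array([262., 306.]), array([348., 251.]), array([350., 351.]), array([349., 290.])]
-0.05 -0.05 [array([270., 270.]), array([280., 361.]), array([274., 306.]), array([345., 242.]), array([348., 345.]), array([346., 283.])]
-0.05 0 [array([284., 270.]), array([288., 361.]), array([285., 306.]), array([341., 233.]), array([346., 340.]), array([343., 275.])]
0 -0.1 [array([254., 279.]), array([271., 366.]), array([261., 314.]), array([363., 249.]), array([359., 350.]), array([362., 289.])]
0 -0.05 [array([268., 279.]), array([279., 366.]), array([273., 314.]), array([360., 240.]), array([357., 344.]), array([359., 281.])]
0 0 [array([283., 279.]), array([287., 366.]), array([284., 314.]), array([357., 231.]), array([355., 339.]), array([356., 274.])]
0.04 -0.1 [array([253., 287.]), array([271., 371.]), array([260., 320.]), array([376., 248.]), array([366., 349.]), array([372., 288.])]
0.04 -0.05 [array([267., 287.]), array([278., 371.]), array([272., 320.]), array([373., 239.]), array([364., 344.]), array([369., 280.])]
0.04 0 [array([282., 287.]), array([286., 371.]), array([284., 320.]), array([369., 230.]), array([362., 338.]), array([366., 273.])]
```

```bash
python3 - <<'E'
from h import *
s=np.load('s.npy')
o={'scene':[456,232],'side':[342,126]}
r=least_squares(lambda v:np.concatenate([proj(n,toworld(s,[v[0],v[1],.234]))[0]-o[n] for n in o]),[0,.2]);print('flask',r.x,r.fun)
plan((-.05,0,.16),(-.05,.06,.16),(0,.06,.16))
E
```

```text
flask [0.04748571 0.21193871] [-0.16546201  0.89965584 -0.68411515 -0.06387612]
t 2.85 shk [-0.0276 -0.0009  0.161 ] F [-0.2  0.2 -0.5] op 0.0002618543000685151 q6 -1.9466560066805525
twist deg to y|| 0.10700919168789101 anti -179.8929908083121
(-0.05, 0, 0.16) [ 0.0025  0.0024 -0.0561]
(-0.05, 0.06, 0.16) [ 0.0025  0.1524 -0.0558]
(0, 0.06, 0.16) [0.0026 0.1521 0.0692]
```

>>> move_arm(increments=[[0,0,-0.06,0],[0,0.08,-0.06,0],[0,0.15,-0.06,0],[0,0.15,-0.06,0],[0,0.15,0.06,0]])

```text
time: 3.48
tool_pos: [0.5774, 0.0277, 0.161]
tool_rot: [3.091, 1.568, -3.014]
contact_force: [1.3, 0.3, 0.6]
opening: 0.0002
```

```bash
python3 - <<'E'
from h import *
plan((0,.04,.16),(0,-.018,.16))
E
```

```text
t 3.475 shk [-0.0055  0.0588  0.161 ] F [1.3 0.3 0.6] op 0.0002485061218130969 q6 -1.8333854609288196
twist deg to y|| 0.0800481885684888 anti -179.91995181143153
(0, 0.04, 0.16) [ 0.0025 -0.047   0.0137]
(0, -0.018, 0.16) [ 0.0025 -0.192   0.0135]
```

>>> move_arm(increments=[[0,-0.05,0.01,0],[0,-0.09,0.01,0],[0,-0.13,0.01,0],[0,-0.17,0.01,0],[0,-0.17,0.01,0]])

```text
time: 4.1
tool_pos: [0.5951, -0.0398, 0.1608]
tool_rot: [-1.747, 1.57, -1.57]
contact_force: [-0.5, 0.5, -0.3]
opening: 0.0004
```

```bash
python3 - <<'E'
from h import *
import cv2
plan((0,.02,.16),(0,-.018,.16))
for n in ['scene','side']:
    im=robot.read_camera(n)[:,:,::-1]; cv2.imwrite(f'pics/{n}3.png',cv2.resize(im[140:300,220:420],None,fx=3,fy=3))
E
```

```text
t 4.1 shk [ 0.     -0.0108  0.1608] F [-0.5  0.5 -0.3] op 0.00042610202542560436 q6 -1.942168400680772
twist deg to y|| -0.021863046581813688 anti 179.9781369534182
(0, 0.02, 0.16) [ 0.002   0.0769 -0.0001]
(0, -0.018, 0.16) [ 0.002  -0.0181 -0.0001]
```

View pics/scene3.png

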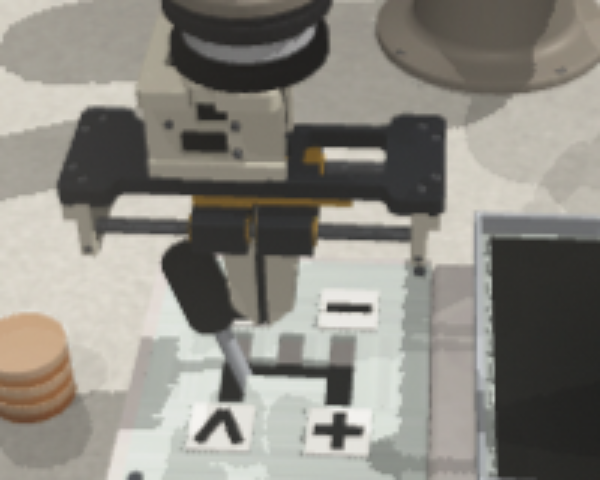

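View pics/side3.png

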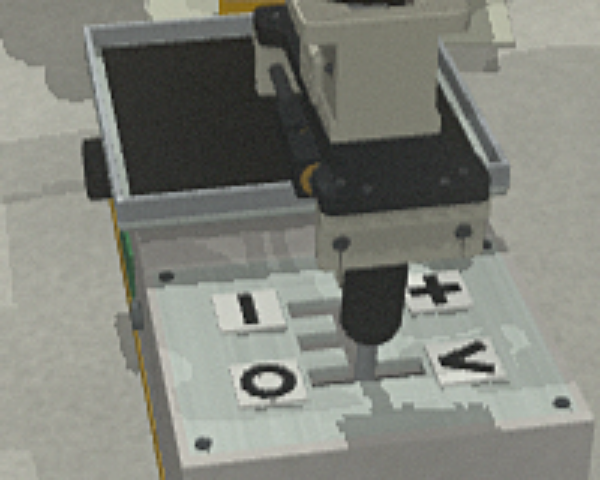

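```bash
python3 - <<'E'
from h import *
s=np.load('s.npy')
k={'scene':np.array([[198,286]])/3+[220,140]}
v,_=fitlever(s,k,(0,-.3));print(v,knob(*v),knob(*v,.18),knob(*v,.13),knob(*v,.09))
E
```

```text
[-0.0040228  -0.30574226] [-0.00059462 -0.04665483  0.1778106 ] [-0.00069052 -0.0541798   0.20165102] [-0.00049871 -0.03912985  0.15397018] [-0.00034526 -0.0270899   0.11582551]
```

>>> move_arm(increments=[[0,-0.005,0,0],[0,-0.01,0,0],[0,-0.01,0,0]])

```text
time: 4.58
tool_pos: [0.5959, -0.0416, 0.1607]
tool_rot: [1.636, 1.571, 1.815]
contact_force: [-0.8, 0.9, 0.1]
opening: 0.0006
```

>>> move_arm(increments=[[0,-0.005,0,0],[0,-0.005,0,0],[0,-0.005,0,0]])

```text
time: 4.95
tool_pos: [0.5963, -0.0438, 0.1607]
tool_rot: [1.291, 1.571, 1.47]
contact_force: [-0.1, 0.2, -0.9]
opening: 0.0003
```

```bash
python3 - <<'E'
from h import *
import cv2
plan((0,.02,.16))
for n in ['scene','side']:
    im=robot.read_camera(n)[:,:,::-1]; cv2.imwrite(f'pics/{n}4.png',cv2.resize(im[140:300,220:420],None,fx=3,fy=3))
E
```

```text
t 4.95 shk [ 0.0005 -0.015   0.1607] F [-0.1  0.2 -0.9] op 0.00028674897071105253 q6 -1.9511242313233368
twist deg to y|| 0.09267857155775881 anti -179.90732142844223
(0, 0.02, 0.16) [ 0.0017  0.0875 -0.0012]
```

View pics/scene4.png

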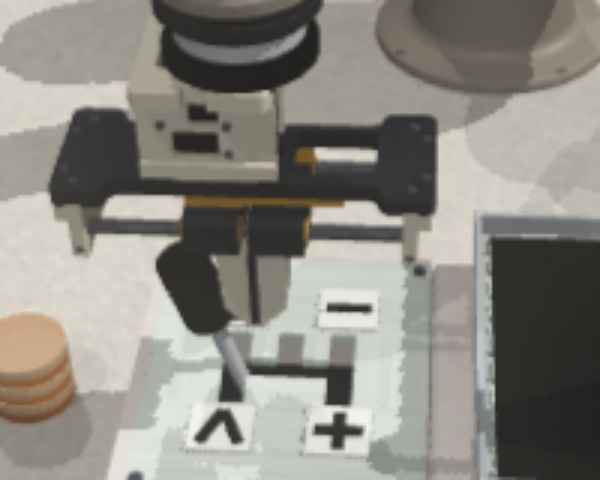

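>>> move_arm(increments=[[0,-0.005,0,0],[0,-0.01,0,0],[0,-0.01,0,0]])

```text
time: 5.42
tool_pos: [0.5971, -0.048, 0.1607]
tool_rot: [-0.063, 1.571, 0.115]
contact_force: [-0.2, 0.9, 0.1]
opening: 0.0005
```

```bash
python3 - <<'E'
from h import *
import cv2
plan((0,.02,.16))
s=np.load('s.npy')
k={'scene':np.array([[193,287]])/3+[220,140]}
print(fitlever(s,k,(0,-.3)))
for n in ['scene']:
    im=robot.read_camera(n)[:,:,::-1]; cv2.imwrite(f'pics/{n}5.png',cv2.resize(im[140:300,220:420],None,fx=3,fy=3))
E
```

```text
t 5.425 shk [ 0.0005 -0.0192  0.1607] F [-0.2  0.9  0.1] op 0.000532929218525765 q6 -1.9574432520920468
twist deg to y|| 0.07924234962498534 anti -179.92075765037504
(0, 0.02, 0.16) [ 0.0018  0.098  -0.0012]
(array([-0.00478881, -0.32498153]), array([1.93267624e-12, 2.84217094e-12]))
```

View pics/scene5.png

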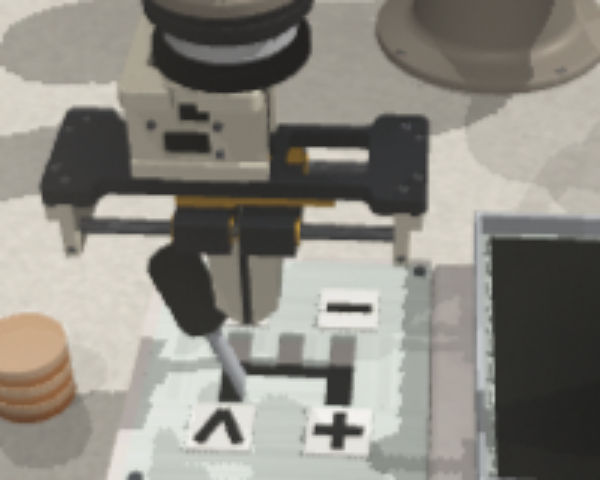

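```bash
python3 - <<'E'
from h import *
s=np.load('s.npy')
k={'scene':np.array([[187,289]])/3+[220,140]}
print(fitlever(s,k,(0,-.3)))
plan((0.0,0.0,.16),(.055,0,.16),(.055,-.052,.16))
E
```

```text
(array([-0.00153857, -0.34772463]), array([0., 0.]))
t 5.475 shk [ 0.0005 -0.0192  0.1607] F [0.  0.1 0.3] op 0.0003508173184449786 q6 -1.9574445194633596
twist deg to y|| 0.0833708205493045 anti -179.9166291794507
(0.0, 0.0, 0.16) [ 0.0018  0.0481 -0.0013]
(0.055, 0, 0.16) [0.0018 0.0479 0.1362]
(0.055, -0.052, 0.16) [ 0.0018 -0.0821  0.136 ]
```

>>> move_arm(increments=[[0,0.05,0,0],[0,0.05,0.07,0],[0,0.05,0.14,0],[0,0.05,0.14,0],[0,-0.02,0.14,0]])

```text
time: 6.1
tool_pos: [0.6528, -0.0433, 0.1605]
tool_rot: [2.434, 1.569, 2.616]
contact_force: [-0.2, 0.2, -0.1]
opening: 0.0006
```

>>> move_arm(increments=[[0,-0.06,0,0],[0,-0.06,0,0]])

```text
time: 6.35
tool_pos: [0.6575, -0.0711, 0.1607]
tool_rot: [-2.585, 1.571, -2.409]
contact_force: [0.5, -0.0, 0.4]
opening: 0.0007
```

```bash
python3 - <<'E'
from h import *
import cv2
plan((0.03,-.052,.16),(-.01,-.052,.16))
for n in ['scene','side']:
    im=robot.read_camera(n)[:,:,::-1]; cv2.imwrite(f'pics/{n}6.png',cv2.resize(im[140:300,220:420],None,fx=3,fy=3))
E
```

```text
t 6.35 shk [ 0.056  -0.0526  0.1607] F [ 0.5 -0.   0.4] op 0.0006983407776675341 q6 -1.9702627028067332
twist deg to y|| -0.06033582481250594 anti 179.9396641751875
(0.03, -0.052, 0.16) [ 0.0018  0.0014 -0.0649]
(-0.01, -0.052, 0.16) [ 0.0018  0.0013 -0.1649]
```

View pics/side6.png

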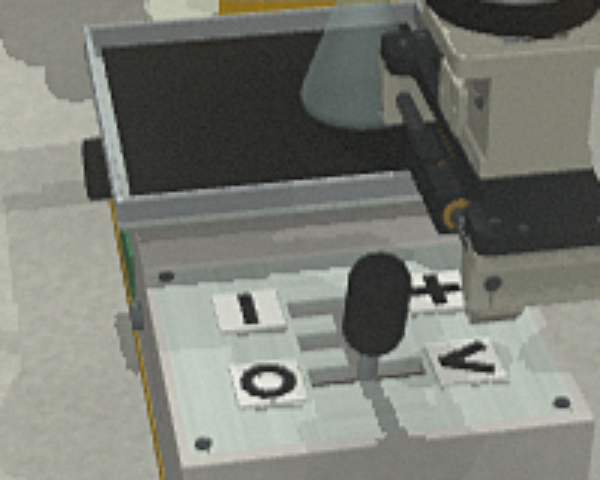

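View pics/scene6.png

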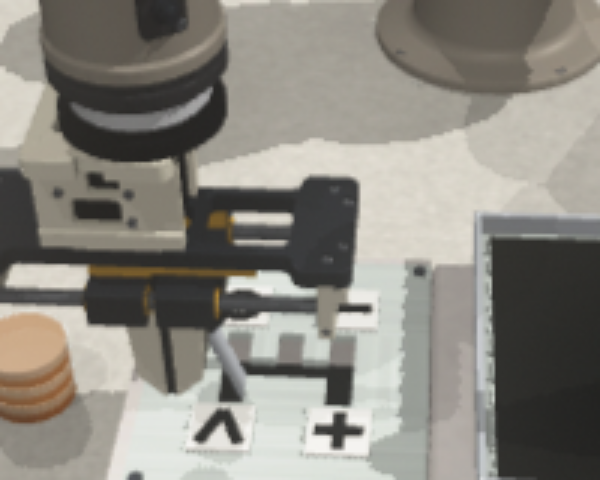

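>>> move_arm(increments=[[0,0,-0.05,0],[0,0,-0.09,0],[0,0,-0.12,0],[0,0,-0.15,0],[0,0,-0.15,0]])

```text
time: 7.08
tool_pos: [0.5979, -0.0798, 0.1608]
tool_rot: [2.841, 1.57, 3.02]
contact_force: [-0.5, 0.4, 0.2]
opening: 0.0
```

```bash
python3 - <<'E'
from h import *
import cv2
plan((0.03,-.052,.16),(-.01,-.052,.16))
for n in ['scene','side']:
    im=robot.read_camera(n)[:,:,::-1]; cv2.imwrite(f'pics/{n}7.png',cv2.resize(im[140:300,220:420],None,fx=3,fy=3))
E
```

```text
t 7.075 shk [-0.0042 -0.0507  0.1608] F [-0.5  0.4  0.2] op 2.6500863256191133e-05 q6 -2.0092331886947923
twist deg to y|| 0.09515151047205499 anti -179.90484848952795
(0.03, -0.052, 0.16) [ 0.002  -0.0033  0.0856]
(-0.01, -0.052, 0.16) [ 0.0021 -0.0032 -0.0144]
```

View pics/side7.png

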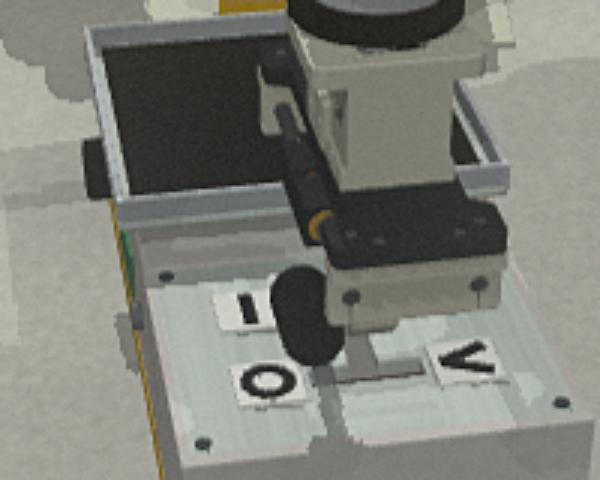

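```bash
python3 - <<'E'
from h import *
s=np.load('s.npy')
for c in ([308,315],[377,303]):
  v,_=fitlever(s,{'side':np.array([c])/3+[220,140]},(-.2,-.3));print(v,knob(*v),knob(*v,.09))
E
```

```text
[-0.23123144 -0.3349794 ] [-0.03364352 -0.04974138  0.17289475] [-0.01953495 -0.02888209  0.11297114]
[-0.00545561 -0.33458414] [-0.00079872 -0.05089767  0.17640283] [-0.00046378 -0.02955348  0.1150081 ]
```

Almost home. Nudging on until the stop.

>>> move_arm(increments=[[0,0,-0.005,0],[0,0,-0.01,0],[0,0,-0.01,0]])

```text
time: 7.55
tool_pos: [0.5948, -0.0807, 0.1606]
tool_rot: [1.853, 1.571, 2.032]
contact_force: [2.0, -0.2, -0.4]
opening: 0.0006
```

>>> move_arm(increments=[[0,0,-0.004,0],[0,0,-0.008,0],[0,0,-0.008,0]])

```text
time: 7.92
tool_pos: [0.5927, -0.0811, 0.161]
tool_rot: [-0.121, 1.568, 0.058]
contact_force: [6.0, 1.0, -2.4]
opening: 0.0004
```

```bash
python3 - <<'E'
from h import *
import cv2
plan((0.03,-.052,.16),(-.01,-.052,.16))
for n in ['scene','side']:
    im=robot.read_camera(n)[:,:,::-1]; cv2.imwrite(f'pics/{n}8.png',cv2.resize(im[140:300,220:420],None,fx=3,fy=3))
E
```

```text
t 7.925 shk [-0.0096 -0.051   0.161 ] F [ 6.   1.  -2.4] op 0.00035448041063410756 q6 -2.0144422296116917
twist deg to y|| 0.09209489218773885 anti -179.90790510781227
(0.03, -0.052, 0.16) [ 0.0027 -0.0025  0.0991]
(-0.01, -0.052, 0.16) [ 0.0024 -0.0024 -0.0009]
```

View pics/side8.png

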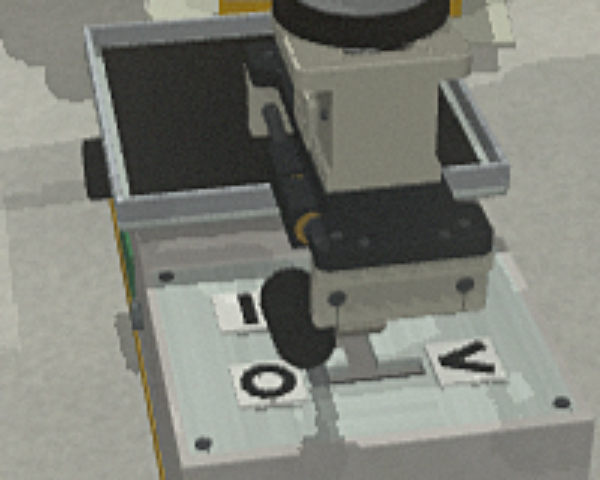

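>>> move_arm(increments=[[0,0,-0.004,0],[0,0,-0.004,0],[0,0,-0.004,0]])

```text
time: 8.4
tool_pos: [0.5921, -0.0813, 0.1611]
tool_rot: [-0.125, 1.566, 0.054]
contact_force: [8.9, 2.6, -3.0]
opening: 0.0004
```

>>> move_arm(increments=[[0,0,0.06,0],[0,0,0.12,0],[-0.1,0,0.15,0],[-0.2,0,0.15,0],[-0.3,0,0.15,0]])

```text
time: 9.02
tool_pos: [0.6486, -0.0709, 0.2816]
tool_rot: [2.98, 1.569, -3.124]
contact_force: [0.5, -0.3, 0.5]
opening: 0.0001
```

>>> move_arm(increments=[[-0.1,0.1,0,0],[-0.1,0.2,0,0],[-0.1,0.3,0,0],[-0.1,0.3,0,0]])

```text
time: 9.52
tool_pos: [0.6268, 0.0498, 0.3211]
tool_rot: [2.54, 1.57, 2.723]
contact_force: [-0.4, -0.7, 0.2]
opening: 0.0007
```

```bash
python3 - <<'E'
from h import *
import cv2
plan()
for n in ['scene','side']:
    im=robot.read_camera(n)[:,:,::-1]; cv2.imwrite(f'pics/{n}9.png',im);cv2.imwrite(f'pics/{n}9c.png',cv2.resize(im[180:300,250:410],None,fx=5,fy=5))
E
```

```text
t 9.525 shk [0.0471 0.0718 0.3211] F [-0.4 -0.7  0.2] op 0.0006681872934847662 q6 -1.7959727539778754
twist deg to y|| 0.3044406805460578 anti -179.69555931945396
```

View pics/side9c.png

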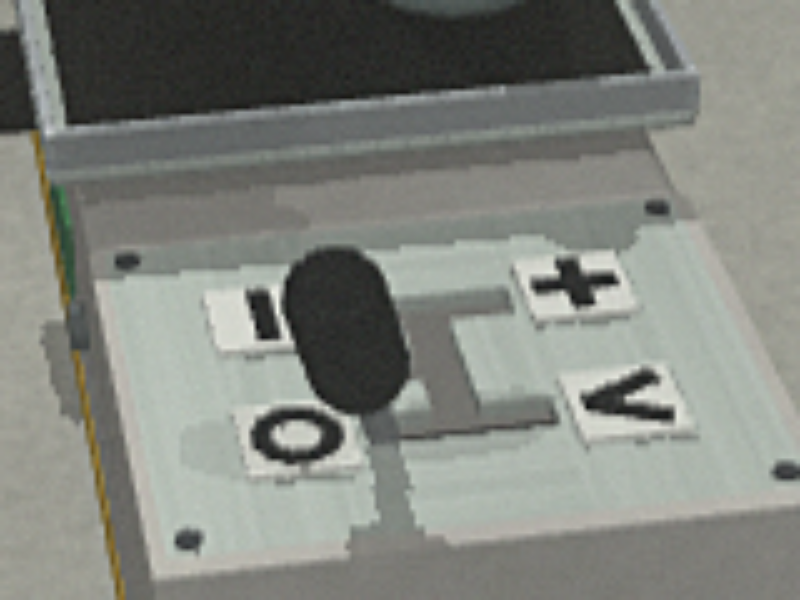

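View pics/scene9.png

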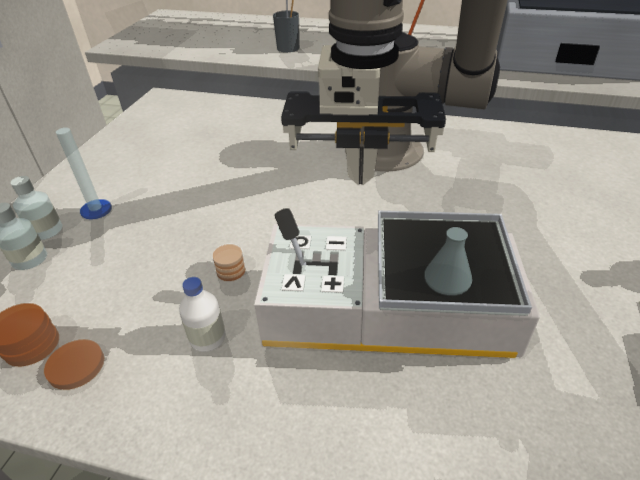

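View pics/scene9c.png

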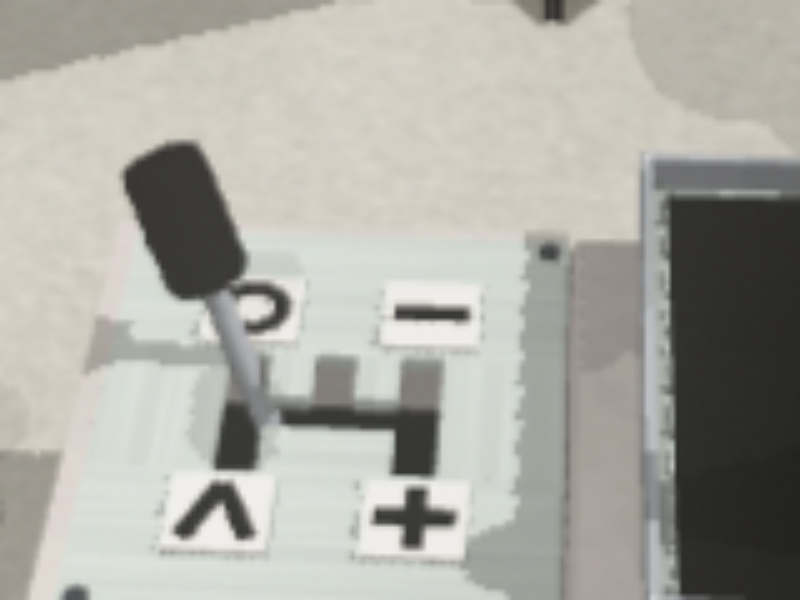

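```bash
python3 - <<'E'
from h import *
s=np.load('s.npy')
k={'side':np.array([[347,331]])/5+[250,180]-.4,'scene':np.array([[185,220]])/5+[250,180]-.4}
for q in (k,{'side':k['side']},{'scene':k['scene']}):
  v,e=fitlever(s,q,(-.2,-.3));print(v,e,knob(*v,.09))
  g=knob(*v,.09)[:2]; print(np.hypot(*(g-[-.05,-.032])))
E
```

```text
[-0.26629325 -0.34063073] [ 0.26647726  0.54578893  0.63930629 -0.005898  ] [-0.02241013 -0.02912032  0.11215712]
0.027739750188628058
[-0.26710497 -0.33378887] [3.08091330e-11 6.69899691e-11] [-0.02252793 -0.02854759  0.11232574]
0.027688150064007076
[-0.27221233 -0.34988578] [1.13686838e-13 0.00000000e+00] [-0.02282874 -0.02984217  0.11178199]
0.027256810776902635
```

```bash
python3 -c "
from cell import robot
print(robot.hand_in())"
```

```text
the job is handed in; nothing more can be done
None
```

The lever is fully home in the ring slot (robot side, right), and the job is handed in at about 9.6 s. With closed fingers I pushed it +x out of the rest slot, −y along the cross slot, then −x into the ring slot until it met the stop at about 9 N. Then I took the hand away.

**Lever position:** with the hand clear, the two cameras together put the lean at about −0.27 (fore) and −0.34 rad (side). They put the stem at (−22.4, −29.1) mm from the gate's middle, 27.7 mm from the ring plate, against about 27 mm expected. Each camera alone agreed to within about 1 mm.

**Other checks:** contact force was near zero after the retreat. In the scene picture the bottle, dishes and flask stand where they were at the start, judged by eye. No check failed. The force reading stayed near noise during the sideways push, so I judged that step from the pictures rather than from a clear stop.

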